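Vent the coffee canister with its bayonet lid

ROBOT

A 6-joint arm with a two-finger parallel gripper is mounted at the origin on the work surface; the furniture and walls round the work are solid. World frame = base frame: x ahead of the robot, y to its left, z up, the work surface at z = 0. Lengths are in mm, angles in rad, forces in N, time in s.
With the tool pointing down it reaches from about 350 to 875 mm from the base axis. Payload 4.2 kg.
Tool frame: the origin (TCP) lies midway between the tips of the shut fingers; the grasp point (between the pads) lies 19 mm behind it; z points along the fingers, y is the line along which they close (so a half turn about z gives the same grasp; the last joint's range is limited). The gripper opens to 87 mm and grips with 3 to 60 N. Pads are 19 mm wide; open, the fingers measure 117 mm over their backs; the gripper's body (75 mm by 190 mm) begins 51 mm behind the grasp point.
Start: joints at [-1.021, 0.385, 0.008, 0, -1.194, -0.259], TCP at [179.215, -598.733, 222.55] pointing down, gripper open.
Joint ranges: [-3.14, 3.14], [-1.21, 2.06], [-1.07, 1.41], [-3.16, 2.05], [-2.99, -0.16], [-3.1, 3.1]. Speed limits (rad/s): [2.79, 2.79, 3.14, 3.14, 3.14, 3.14].

INTERFACE

Orientations are given as a unit quaternion [x, y, z, w].
In Python, from station import status, cams, finish_job gives the robot as it stands.
- The arm moves only by the tool carry_out, never from a script. Its argument "deltas" is a list of rows, each a list of 2 entries, a list of its own where there are three numbers: the shift along the world's x, y, z in mm, then the turn, a rotation vector about the world's x, y, z in rad. A call has 1 to 20 rows; each row shifts and turns the commanded pose from where the row before left it; what a row does not reach is not made up. A row lasts 1/8 s, in which the tool goes at most 62.5 mm and 10.7 degrees, less where a joint would pass 70% of its speed; a pose out of reach is approached as far as the arm can. A call is refused whole if a number of a shift passes 62.5 or a number of a turn 0.188, either way. A call with a gripper value outside its range is refused whole. "grip" is the opening, from 0 (shut) to 1 (fully open), set as the call begins (left out, the last holds). The fingers move at their own pace and stop on an object; "force" is the grip in N (left out, the last holds). Time passes only in rows, so rows that do not move let the fingers close. It gives the time, the measured TCP pose, the force, the opening and the grip force at its end, in the units of the state.
- status.get_obs(): the state, without advancing time (a new reading comes with each control period).
- cams.get_image(name): name is "side" or "top" or "wrist"; returns the picture (400x640x3 uint8, red, green, blue); there is no depth.
- cams.calibration(name): a dict with "camera_matrix" (3x3 intrinsics, pixels), "view" (4x4, takes a point from world to camera coordinates); the wrist camera has in their place "tool_from_camera" (4x4, takes a point from camera to tool coordinates, whose origin is the TCP and whose axes are the flange's). Camera axes: x right, y down, z forward; pixel columns grow to the right and rows downward; lengths in mm; the calibration is good to about 2 mm. A picture is of the moment at which its call begins: read the wrist's pose just before it. calibration takes no time and is no camera call.
- finish_job(): hands the job in; it is judged then, once.
The state is a dict: "time": time; "joints": joint angles; "joint_velocities": joint speeds; "effort": joint torques, N m; "eef_pos": TCP position; "eef_rot": TCP orientation; "contact_force": force on the tool from outside, world axes, zero at the start; "ft_torque": the same for the moment, N m; "opening": opening from 0.0 (shut) to 1.0 (fully open); "grasp_force": force on a finger pad.
Only numpy, scipy, OpenCV 4.12 (cv2) and the standard library are available. Lean on these libraries where they do the work, as an engineer would, in place of code of your own. Each camera call takes 0.05 s, during which the arm holds its last target. There are 200 camera calls.

TASK

The steel coffee-bean canister needs its gas let out: pick up its lid by the wooden handle, line it up with the white marks and lower it into the mouth until the black disc sits flat on the rim, then turn it clockwise (seen from above) to the yellow marks, halfway to the red ones, and never so far that it clicks locked at red. A spring turns the lid back when it is let go, so finish still gripping the handle and holding the lid steady, seated and pointing at the yellow marks. Leave the pepper mill, salt shaker and toothpick pot where they stand.

Things in the scene. Friction and masses are not known exactly. Their poses are not given: they have to be found in the camera images.
- canister: upright stainless canister, 94 mm across the rim, 100 mm tall, fixed to the worktop; origin at the centre of its underside, z up. Its round mouth has two entry slots at its own +x and -x, in line with the two white rim marks. Yellow marks lie 45 and red marks 90 degrees clockwise (seen from above) of the white ones, also in pairs across the rim.
- mouth (a point): centre of the mouth (radius 24.5 mm), level with the rim's top, 100 mm above the worktop; axes as the canister's. A ledge 8 mm thick rings the mouth, with the lugs' track below it. Counter-clockwise of white the lid is stopped within about 12 degrees.
- slot (a point): outer end of the +x entry slot at rim height, 30 mm from the axis; the slots are 16 mm wide at the mouth and reach out to 30 mm radius; the other lies across the mouth, at -x. A lid entering up to 5 degrees askew still drops in.
- half_mark (a point): one of the two yellow marks on the rim, 42 mm from the axis; the lid's pointer must end here or at the one across the rim. Past the first 8 degrees or so a spring resists, about 0.04 N m at first and 0.08 N m here, and turns the lid back when let go. From about 56 degrees the lugs meet the lock catch.
- lid: loose bayonet lid, 58 mm tall, about 120 g, standing on its plug; origin at the centre of the plug's underside, z up. Grey plug 44 mm across and 20 mm long; two lugs at its lower end at its own +x and -x (10 mm wide, 8 mm tall, reaching 28 mm from the axis). Half a turn apart it is the same. Fully seated, the disc rests on the rim and the origin is 80 mm above the canister's.
- lid_handle (a point): centre of the lid's light wooden bar handle, 42 mm above the lid's origin: 50 mm long along the lid's x, 18 mm wide, from 26 to 58 mm above the origin. Below it is the black disc, 72 mm across, from 20 to 26 mm height, with white pointer lines at +x and -x
- shutter (a joint): turn of the spring shutter that the lugs push in the canister, rad: 0 at rest, grows clockwise with the lid. It stays 0 over the lid's first 8 degrees or so from white, then follows; about 0.65 with the lid at yellow, about 1.0 as the lid clicks past the catch, 1.41 at the stop
- pepper_mill: dark wooden pepper mill, 58 mm across, 163 mm tall, bystander; origin at the centre of its underside
- salt_shaker: glass salt shaker, 44 mm across, 90 mm tall, bystander; origin at the centre of its underside
- toothpicks: green pot of toothpicks, 38 mm across, 72 mm tall, bystander; origin at the centre of its underside
Things that resemble listed ones, but are neither listed nor needed, are in the scene too. What is shaped like the lid but orange is not meant. What is shaped like the canister but orange is not meant.

How it is judged:
By the outcome, as a careful person would: the job done as asked, in the order asked, and still so for the second after the job is handed in, while the arm keeps its last pose, push and grip.
It also fails if it takes over 38 s, if anything falls off the work surface, if the arm or the gripper's body presses on something with over 40 N, if the wrist force passes 120 N, or if a joint passes its speed limit or range.

## Working session

There is one attempt and no reset: what is moved stays moved. The work goes in short steps, Python scripts to look and compute and a tool call to move; the robot and the scene stay as the last step left them, time stands still between calls to the robot, and variables do not carry over. Pictures are saved under pics/ and viewed, at most 10 in all, crops included, and the job is handed in when it is done.

Besides the shell and the picture viewer there is one more tool, called as name(argument=value, ...) on one line, values as JSON. carry_out: Moves the arm, as the interface text tells. Its arguments: {"type":"object","properties":{"deltas":{"type":"array"},"grip":{"type":"number"},"force":{"type":"number"}},"required":["deltas"]}

```bash
mkdir -p pics; cat > h.py <<'E'
import numpy as np, cv2
from station import status, cams, finish_job
from scipy.spatial.transform import Rotation as R
def grab(n):
    o=status.get_obs(); im=cams.get_image(n); return o,im
def save(im,f): cv2.imwrite('pics/'+f,cv2.cvtColor(np.ascontiguousarray(im),cv2.COLOR_RGB2BGR))
def cam(n,o):
    c=cams.calibration(n); K=np.array(c['camera_matrix'])
    if n=='wrist':
        T=np.eye(4);T[:3,:3]=R.from_quat(o['eef_rot']).as_matrix();T[:3,3]=o['eef_pos']
        W=T@np.array(c['tool_from_camera'])
    else: W=np.linalg.inv(np.array(c['view']))
    return K,W
def ray(n,o,px,z):
    K,W=cam(n,o); p=np.atleast_2d(px).astype(float)
    d=np.c_[p,np.ones(len(p))]@np.linalg.inv(K).T@W[:3,:3].T; c=W[:3,3]
    return c+d*((z-c[2])/d[:,2])[:,None]
def proj(n,o,P):
    K,W=cam(n,o); q=(np.atleast_2d(P)-W[:3,3])@W[:3,:3]@K.T
    return q[:,:2]/q[:,2:]
E
python3 - <<'E'
from h import *
a=[]
for n in('top','side'):
    o,im=grab(n); np.save(n+'.npy',im); save(im,n+'.png'); K,W=cam(n,o); print(n,W.round(2).tolist(),K[0,0])
print(o['eef_rot'],o['opening'],o['time'])
print(cams.calibration('wrist'))
E
```

```text
top [[0.04, -0.97, 0.23, 397.91], [-1.0, -0.04, 0.0, 36.71], [0.01, -0.23, -0.97, 983.67], [0.0, 0.0, 0.0, 1.0]] 378.5411276319083
side [[0.99, -0.1, 0.13, 484.53], [-0.16, -0.65, 0.74, -607.58], [0.01, -0.75, -0.66, 679.64], [0.0, 0.0, 0.0, 1.0]] 398.34457869094507
[-1.44800309e-01  9.89460317e-01  1.05114729e-03 -2.15545295e-04] 0.9998294751236284 0.05
{'camera_matrix': array([[303.2979272 ,   0.        , 321.28789396],
       [  0.        , 303.2979272 , 198.89725776],
       [  0.        ,   0.        ,   1.        ]]), 'tool_from_camera': array([[ 2.14998787e-03, -9.51829535e-01, -3.06620146e-01,
         8.46526313e+01],
       [ 9.99997319e-01,  1.78278325e-03,  1.47764706e-03,
        -1.02512116e+00],
       [-8.59830849e-04, -3.06622501e-01,  9.51830816e-01,
        -1.63328570e+02],
       [ 0.00000000e+00,  0.00000000e+00,  0.00000000e+00,
         1.00000000e+00]])}
```

View pics/top.png

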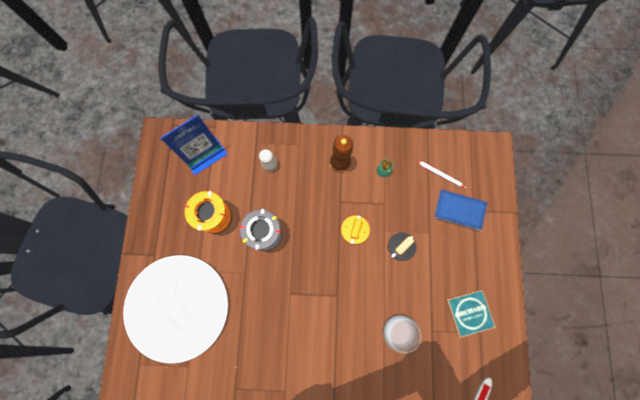

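View pics/side.png

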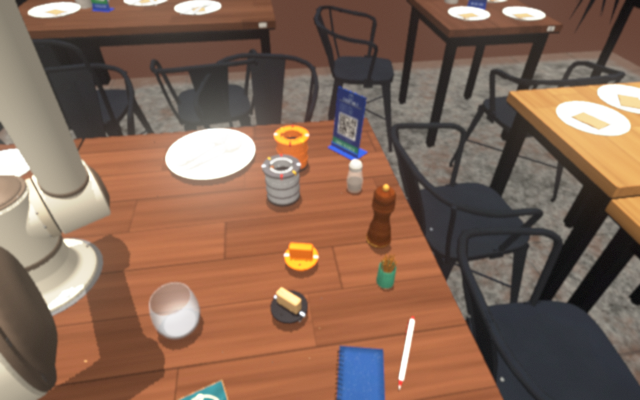

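Candidates in the top view are a black lid with a light handle (403,246) and an orange lid (355,230), and a steel canister (261,231) and an orange one (208,211). The black lid and the steel canister fit the description. I'll confirm them in one crop.

```bash
cat > m1.py <<'E'
from h import *
im=np.load('top.npy')
c=np.hstack([cv2.resize(im[y-35:y+35,x-35:x+35],(400,400),interpolation=cv2.INTER_CUBIC) for x,y in((261,231),(403,246))])
save(c,'crop1.png')
hsv=cv2.cvtColor(im,cv2.COLOR_RGB2HSV)
def sub(m,x,y,r=28):
    z=np.zeros_like(m); z[y-r:y+r,x-r:x+r]=m[y-r:y+r,x-r:x+r]; return z
m=sub(((hsv[...,2]<75)).astype(np.uint8),403,246)
h=sub(((hsv[...,2]>140)&(hsv[...,1]<160)).astype(np.uint8),403,246)
pts=cv2.findNonZero(m|h); (cx,cy),r=cv2.minEnclosingCircle(pts); print('disc px',cx,cy,r, ray('top',None,[cx,cy],23), ray('top',None,cv2.findNonZero(m|h)[:,0].mean(0),26))
p=cv2.findNonZero(h)[:,0]; P=ray('top',None,p,58); print('handle',len(p),P.mean(0)); 
u,s,v=np.linalg.svd(P[:,:2]-P[:,:2].mean(0),full_matrices=False); print(v[0],np.degrees(np.arctan2(v[0,1],v[0,0])),s/np.sqrt(len(p))*np.sqrt(12))
print('can',ray('top',None,[262,229],100), proj('top',None,ray('top',None,[262,229],100)+np.array([47,0,0])))
E
python3 m1.py
```

```text
disc px 402.5 245.5 38.89097213745117 [[ 498.9108992  -168.98876648   23.        ]] [[ 498.99434005 -169.06005366   26.        ]]
handle 2681 [ 496.0545657  -162.18991791   58.        ]
[ 0.68617856 -0.72743315] -46.67163537004783 [148.86319457 140.87306506]
can [[515.99344282 176.92746596 100.        ]] [[263.4990891 209.3332934]]
```

View pics/crop1.png

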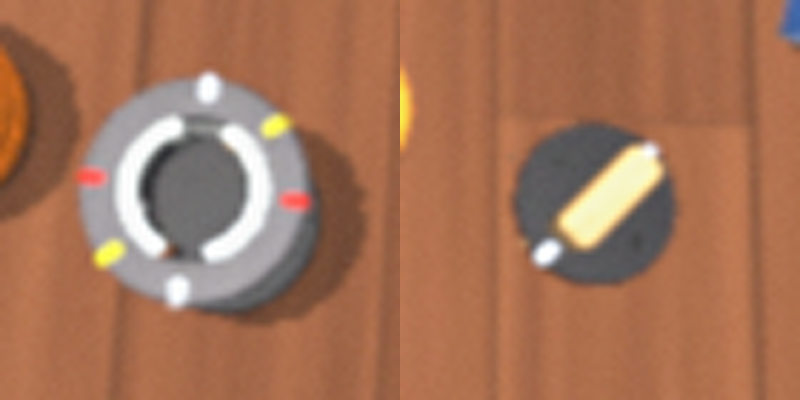

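The crop confirms it. Left is the steel canister, with white marks at crop (208,88) and (178,292), yellow at (275,126) and (109,253), and red at (295,201) and (91,177). Right is the black lid with its wooden handle, pointers at crop (650,150) and (545,253).

```bash
python3 - <<'E'
from h import *
s=70/400
f=lambda L,o:np.array(L)*s+o-0.4
A=lambda P:np.degrees(np.arctan2(*(P[0]-P[1])[[1,0]]))
for nm,L in(('white',[(208,88),(178,292)]),('yellow',[(275,126),(109,253)]),('red',[(295,201),(91,177)])):
    P=ray('top',None,f(L,(226,196)),100); print(nm,P.mean(0),A(P),np.linalg.norm(P[0]-P[1]))
P=ray('top',None,f([(250,150),(145,253)],(368,211)),26); print('lid',P.mean(0),A(P),np.linalg.norm(P[0]-P[1]))
o=status.get_obs(); print(R.from_quat(o['eef_rot']).as_matrix().round(3), o['eef_pos'])
E
```

```text
white [516.54790815 183.07128061 100.        ] -3.917284972692798 84.76823111129119
yellow [516.47321969 183.30863604 100.        ] -49.255547877485384 84.45615168981955
red [516.51018246 183.17606353 100.        ] -94.38242519869007 84.6320623579328
lid [ 497.77851844 -167.61566535   26.        ] -44.69599816429846 66.4160252886961
[[-0.958 -0.287 -0.001]
 [-0.287  0.958  0.002]
 [ 0.     0.002 -1.   ]] [ 179.06392055 -598.25714057  221.60257528]
```

carry_out(deltas=[[[26.5,36,0],[0,0,0.1725]],[[26.5,36,0],[0,0,0.1725]],[[26.5,36,0],[0,0,0.1725]],[[26.5,36,0],[0,0,0.1725]],[[26.5,36,0],[0,0,0.1725]],[[26.5,36,0],[0,0,0.1725]],[[26.5,36,0],[0,0,0.1725]],[[26.5,36,0],[0,0,0.1725]],[[26.5,36,0],[0,0,0.1725]],[[26.5,36,0],[0,0,0.1725]],[[27,35,0],[0,0,0.1725]],[[27,35,0],[0,0,0.1725]],[[0,0,0],[0,0,0]]], grip=0.6)

```text
time: 1.72
eef_pos: [499.4, -166.7, 221.9]
eef_rot: [0.926, -0.379, -0.0, 0.0]
contact_force: [-0.1, 0.4, 0.1]
opening: 0.603
grasp_force: 0.0
```

```bash
cat > m2.py <<'E'
from h import *
o,im=grab('wrist'); np.save('w1.npy',im); save(im,'w1.png')
M=R.from_quat(o['eef_rot']).as_matrix(); print(o['time'],o['eef_pos'].round(2) if hasattr(o['eef_pos'],'round') else o['eef_pos'],M.round(3).tolist(),np.degrees(np.arctan2(M[1,1],M[0,1])),o['joints'],o['opening'])
print('expected px',proj('wrist',o,[[498,-168,26],[498,-168,58]]))
E
python3 m2.py
```

```text
1.725 [ 499.44 -166.72  221.93] [[0.713, -0.701, -0.001], [-0.701, -0.713, 0.0], [-0.001, 0.0, -1.0]] -134.5034594367804 [-1.39708883e-02  2.18170357e-01 -2.32386190e-01 -2.69430132e-04
 -1.12101010e+00  8.08152425e-01] 0.6028585180163732
expected px [[322.57678812 175.34457169]
 [322.67086613 182.0397414 ]]
```

View pics/w1.png

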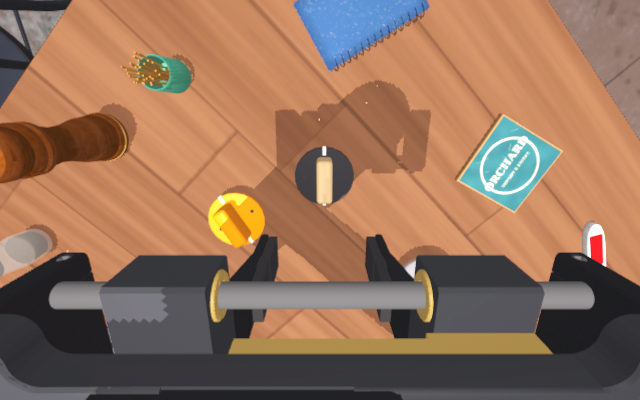

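The wrist view shows the black lid at (324,177) with its handle along image vertical, columns 317 to 333. The orange lid at (237,220) is clear of the gripper. Next I refine the pose.

```bash
python3 - <<'E'
from h import *
im=np.load('w1.npy'); o=status.get_obs()
hsv=cv2.cvtColor(im,cv2.COLOR_RGB2HSV)
h=((hsv[...,0]>12)&(hsv[...,0]<30)&(hsv[...,1]>40)&(hsv[...,1]<150)&(hsv[...,2]>170)).astype(np.uint8); z=np.zeros_like(h); z[145:215,300:350]=h[145:215,300:350]
z=cv2.morphologyEx(z,cv2.MORPH_OPEN,np.ones((3,3)))
n,l,st,ce=cv2.connectedComponentsWithStats(z); k=1+st[1:,4].argmax(); print(st[k],ce[k])
p=cv2.findNonZero((l==k).astype(np.uint8))[:,0]; print(cv2.minAreaRect(p))
P=ray('wrist',o,p,58); v=np.linalg.svd(P[:,:2]-P[:,:2].mean(0),full_matrices=False)[2][0]; 
(c,s,a)=cv2.minAreaRect(P[:,:2].astype(np.float32)); print('handle rect',c,s,a,P.mean(0),np.degrees(np.arctan2(v[1],v[0])))
d=(hsv[...,2]<85).astype(np.uint8); 
col=im[165:190,300:350].min(axis=2); print(im[177,290:360:4].tolist())
D=ray('wrist',o,[[324,148],[324,206],[295,176],[353.5,176]],26); print(D, D[:2].mean(0),D[2:].mean(0))
E
```

```text
[317 158  15  46 676] [324.         180.68639053]
((324.0, 180.5), (45.0, 14.0), 90.0)
handle rect (496.6207275390625, -170.87649536132812) (15.914948463439941, 51.586387634277344) 45.476531982421875 [ 496.80256056 -170.960671     58.        ] 135.94274525318016
[[170, 113, 81], [157, 106, 78], [68, 64, 68], [68, 65, 68], [69, 65, 68], [67, 65, 68], [67, 67, 69], [244, 211, 159], [255, 222, 170], [251, 218, 165], [238, 205, 153], [68, 66, 70], [68, 66, 71], [70, 67, 70], [68, 66, 70], [68, 66, 71], [156, 102, 71], [205, 141, 98]]
[[ 519.29328117 -193.3305914    26.        ]
 [ 467.47684739 -142.63908545   26.        ]
 [ 519.75980066 -144.50775338   26.        ]
 [ 469.93280276 -195.16790086   26.        ]] [ 493.38506428 -167.98483842   26.        ] [ 494.84630171 -169.83782712   26.        ]
```

carry_out(deltas=[[[-2.5,-2.5,-50],[0,0,0]],[[0,0,-50],[0,0,0]],[[0,0,-50],[0,0,0]],[[0,0,-30],[0,0,0]],[[0,0,-11],[0,0,0]],[[0,0,0],[0,0,0]],[[0,0,0],[0,0,0]]])

```text
time: 2.65
eef_pos: [496.8, -171.6, 33.0]
eef_rot: [0.925, -0.381, 0.001, -0.0]
contact_force: [0.1, -0.5, -0.4]
opening: 0.597
grasp_force: 0.0
```

carry_out(deltas=[[[0,0,0],[0,0,0]],[[0,0,0],[0,0,0]],[[0,0,0],[0,0,0]],[[0,0,0],[0,0,0]],[[0,0,0],[0,0,0]]], grip=0, force=40)

```text
time: 3.28
eef_pos: [496.1, -171.2, 31.7]
eef_rot: [0.925, -0.38, 0.0, -0.0]
contact_force: [0.6, 1.5, 1.5]
opening: 0.203
grasp_force: 40.0
```

carry_out(deltas=[[[0,0,15],[0,0,0]],[[0,0,40],[0,0,0]],[[0,0,45],[0,0,0]],[[2,25,30],[0,0,0.1]],[[3,45,0],[0,0,0.12]],[[3,45,0],[0,0,0.12]],[[3,45,0],[0,0,0.12]],[[3,45,0],[0,0,0.12]],[[3,34,0],[0,0,0.12]],[[3,15,0],[0,0,0.01]],[[0,0,0],[0,0,0]],[[0,0,0],[0,0,0]]])

```text
time: 4.78
eef_pos: [515.3, 81.8, 161.5]
eef_rot: [0.999, -0.036, -0.0, 0.0]
contact_force: [-0.2, -0.3, -1.7]
opening: 0.203
grasp_force: 40.0
```

```bash
sed -e 's/w1/w2/g' -e 's/\[\[498.*58\]\]/[[516.5,183.1,100],[558.4,180.2,100],[474.6,186,100],[549,151.5,100]]/' m2.py > m3.py; python3 m3.py
```

```text
4.775 [515.33  81.77 161.54] [[0.997, -0.073, -0.001], [-0.073, -0.997, -0.0], [-0.001, 0.0, -1.0]] -94.15998454816494 [ 4.68600051e-01  2.65946307e-01 -3.32529519e-01 -3.29284115e-05
 -9.73121745e-01  1.02960925e+00] 0.2027801663370216
expected px [[193.31446014 221.28986323]
 [186.05824128 169.61307389]
 [199.83852119 267.75242653]
 [225.76505402 179.08556368]]
```

View pics/w2.png

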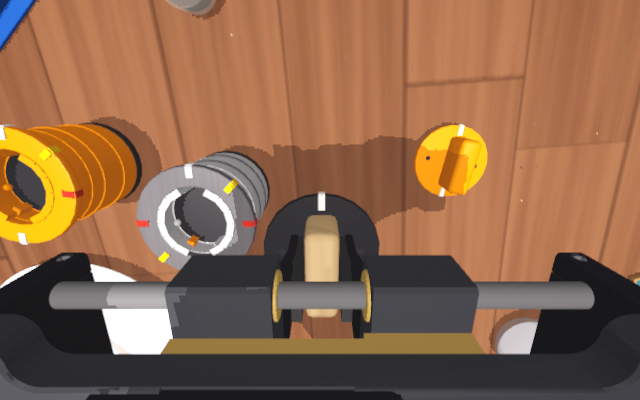

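The wrist view shows the steel canister with white at (188,171), yellow at (231,187) and (163,258), and red at (142,224) and (249,224). The held lid's pointer is at (321,202).

```bash
python3 - <<'E'
from h import *
im=np.load('w2.npy'); o=status.get_obs(); hsv=cv2.cvtColor(im,cv2.COLOR_RGB2HSV).astype(int)
def cen(m,x,y,r=9):
    z=np.zeros(m.shape,np.uint8); z[y-r:y+r,x-r:x+r]=m[y-r:y+r,x-r:x+r]; q=cv2.findNonZero(z)[:,0]; return q.mean(0)
H,S,V=hsv[...,0],hsv[...,1],hsv[...,2]
w=(S<40)&(V>210); ye=(H>22)&(H<38)&(S>150); rd=((H<8)|(H>172))&(S>120)
Y=ray('wrist',o,[cen(ye,231,187),cen(ye,163,258)],100); Rr=ray('wrist',o,[cen(rd,142,224),cen(rd,249,224)],100); Wp=ray('wrist',o,cen(w,188,171),100)
A=lambda P:np.degrees(np.arctan2(*(P[0]-P[1])[[1,0]]))
print('Y',Y.mean(0),A(Y),np.linalg.norm(Y[0]-Y[1])); print('R',Rr.mean(0),A(Rr),np.linalg.norm(Rr[0]-Rr[1])); print('W',Wp,Wp-(Y.mean(0)+Rr.mean(0))/2)
px=cen(w,321,202,11); print('lid ptr',px,ray('wrist',o,px,161.5-31.6+26), 'tcp',o['eef_pos'])
# top view of held lid
o,im=grab('top'); np.save('top2.npy',im)
hsv=cv2.cvtColor(im,cv2.COLOR_RGB2HSV); print(proj('top',o,[[515.3,81.8,156]]))
E
```

```text
Y [514.86224665 181.61549365 100.        ] -49.084945335483425 85.33677895795523
R [514.73361473 181.32431403 100.        ] 86.13003405430567 86.46742059665465
W [[557.52118943 178.76954407 100.        ]] [[42.72325874 -2.70035977  0.        ]]
lid ptr [321.46391753 201.4742268 ] [[544.43191453  78.49599844 155.9       ]] tcp [515.37755932  81.62529013 161.53921668]
[[301.37002564 227.52900162]]
```

```bash
python3 - <<'E'
from h import *
o=status.get_obs()
# w1: pose then
o1=dict(eef_pos=np.array([499.44,-166.72,221.93]),eef_rot=R.from_matrix(np.array([[0.713,-0.701,-0.001],[-0.701,-0.713,0],[-0.001,0,-1]])).as_quat())
im=np.load('w1.npy').astype(int)
d=((im.max(2)-im.min(2)<14)&(im.max(2)<95)).astype(np.uint8); z=np.zeros_like(d); z[140:215,288:362]=d[140:215,288:362]
h=cv2.convexHull(cv2.findNonZero(z))[:,0]; P=ray('wrist',o1,h,26)[:,:2].astype(np.float32); c,r=cv2.minEnclosingCircle(P); print('disc',c,r)
w=((im.min(2)>200)&(im.max(2)-im.min(2)<25)); 
for y0,y1 in((143,160),(200,212)):
    q=np.argwhere(w[y0:y1,315:335])+[y0,315]; print(len(q), ray('wrist',o1,q[:,::-1].mean(0),26) if len(q) else '')
im=np.load('top2.npy'); x,y=301,227
save(cv2.resize(im[y-45:y+45,x-75:x+45],(800,600),interpolation=cv2.INTER_CUBIC),'t2.png')
o,s=grab('side'); np.save('side2.npy',s); p=proj('side',o,[515,82,156])[0].astype(int); print(p)
save(cv2.resize(s[p[1]-50:p[1]+40,p[0]-70:p[0]+50],(800,600),interpolation=cv2.INTER_CUBIC),'s2.png')
E
```

```text
disc (496.26214599609375, -168.4606475830078) 35.19023513793945
26 [[ 518.19222005 -190.65760411   26.        ]]
0 
[282 170]
```

View pics/t2.png

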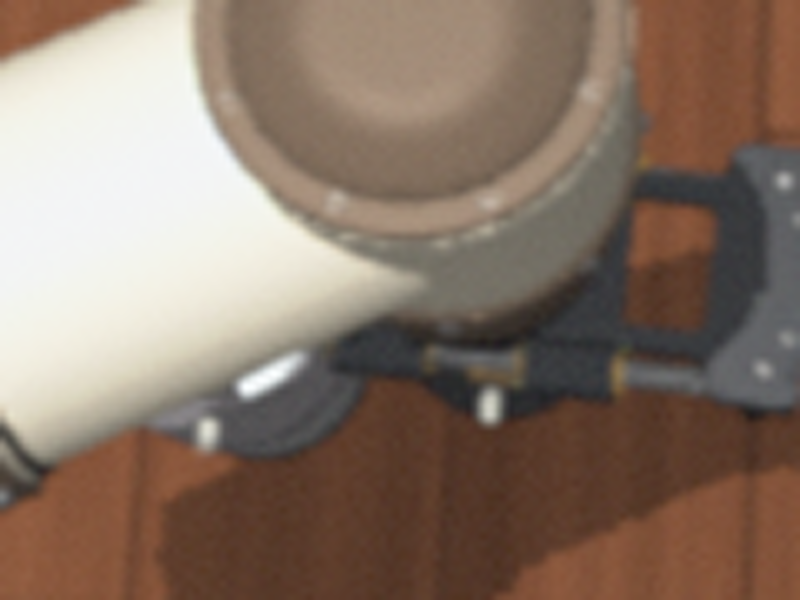

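The top view shows the lid's -x pointer at crop (490,406) and the canister's -x white mark at crop (208,434). The arm hides the rest.

```bash
python3 - <<'E'
from h import *
f=lambda p:np.array(p)*.15+[226,182]-.4
print(ray('top',None,f([490,406]),156),ray('top',None,f([208,434]),100), ray('top',None,f([[490,388],[490,425]]),156))
E
```

```text
[[482.27025877  85.02694673 156.        ]] [[474.26752749 185.85094722 100.        ]] [[488.14708029  85.34250134 156.        ]
 [476.08734687  84.69495666 156.        ]]
```

View pics/s2.png

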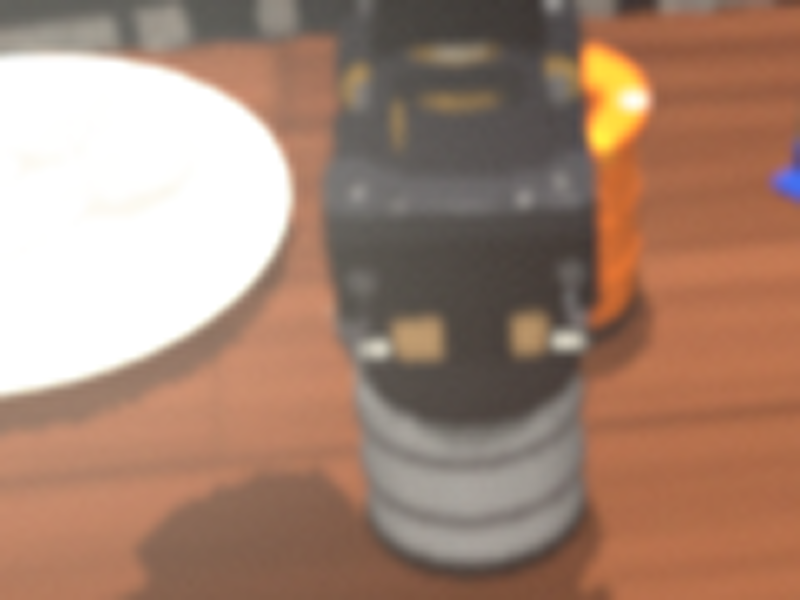

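The side view shows the handle ends at crop columns 390 and 548 and the finger at 443–510, so the lid sits about 2 mm to -x in the grip. It hangs level. I'll hover low over the mouth and check there.

carry_out(deltas=[[[0.4,25,0],[0,0,0]],[[0.4,35,0],[0,0,0]],[[0.4,25,0],[0,0,0]],[[0.3,14.4,0],[0,0,0]],[[0,0,-12],[0,0,0]],[[0,0,-10],[0,0,0]],[[0,0,0],[0,0,0]],[[0,0,0],[0,0,0]]])

```text
time: 5.92
eef_pos: [517.4, 181.6, 139.5]
eef_rot: [0.999, -0.036, 0.0, 0.0]
contact_force: [0.8, -0.3, -0.2]
opening: 0.201
grasp_force: 40.0
```

```bash
python3 - <<'E'
from h import *
o,w=grab('wrist'); o2,s=grab('side'); np.save('w3.npy',w); np.save('s3.npy',s)
print(o['time'],o['eef_pos'])
p=proj('side',o,[515,181,125])[0].astype(int); q=proj('wrist',o,[555,178,100])[0].astype(int); print(p,q)
a=cv2.resize(w[q[1]-35:q[1]+35,q[0]-50:q[0]+50],(800,560)[:2],interpolation=cv2.INTER_CUBIC)
b=cv2.resize(s[p[1]-25:p[1]+45,p[0]-50:p[0]+50],(800,560),interpolation=cv2.INTER_CUBIC)
c=np.vstack([cv2.resize(x,(428,300)) for x in(a,b)]); c=np.hstack([cv2.resize(a,(400,280)),cv2.resize(b,(400,280))])
save(c,'c3.png'); save(b,'b3.png')
E
```

```text
5.925 [517.38333471 181.64997936 139.53428771]
[279 156] [321 174]
```

View pics/c3.png

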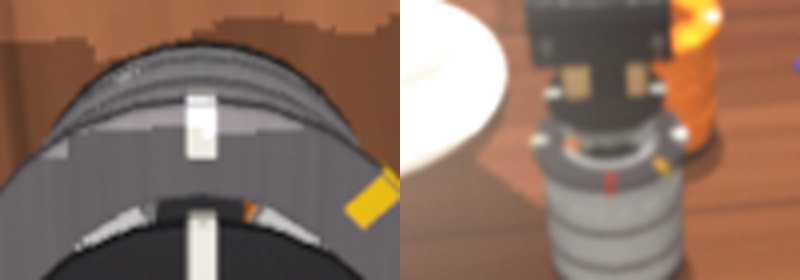

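```bash
python3 - <<'E'
from h import *
P=np.array([[515.5,181.5,100],[515.5,181.5,134],[525.5,180.8,134]]); print(proj('side',None,P))
# pixels from crop: scale 4, offset
f=lambda x,y:np.array([(x-400)/4+229-.4,y/4+131-.4])
m=(f(540,140)+f(680,133))/2; l=(f(553,92)+f(657,89))/2; print(m,l,ray('side',None,m,100),ray('side',None,l,134))
im=np.load('s3.npy')
g=((im.min(2)>185)&(np.ptp(im.astype(int),axis=2)<40)).astype(np.uint8)[131:201,229:329]
n,_,st,ce=cv2.connectedComponentsWithStats(g)
for a,b in zip(st,ce):
    if 2<a[4]<60: print(a[4],b+[229,131],ray('side',None,b+[229,131],100)[0,:2].round(1),ray('side',None,b+[229,131],134)[0,:2].round(1))
E
```

```text
[[280.323165   164.52967587]
 [279.44131457 152.99801759]
 [283.66699074 152.80087562]]
[281.1   164.725] [279.85  153.225] [[517.29905375 180.41688397 100.        ]] [[516.38129777 180.41500679 134.        ]]
3 [306.66666667 134.66666667] [596.9 305.5] [590.3 251.9]
7 [298.71428571 164.        ] [560.  176.9] [555.6 130.8]
3 [263.33333333 165.33333333] [474.5 184.5] [475.1 138. ]
```

Left (wrist) shows the pointer (col 202), the white mark (201) and the slot (155–250) all in line. Right (side) shows the lid about 0.9 mm to -x of the canister, so I'll correct by +0.8 and lower.

carry_out(deltas=[[[0.8,0,-4],[0,0,0]],[[0,0,-4],[0,0,0]],[[0,0,-3],[0,0,0]],[[0,0,-3],[0,0,0]],[[0,0,0],[0,0,0]]])

```text
time: 6.65
eef_pos: [517.8, 182.1, 125.2]
eef_rot: [0.999, -0.035, -0.0, 0.0]
contact_force: [0.0, 0.0, -0.1]
opening: 0.201
grasp_force: 40.0
```

carry_out(deltas=[[[0,0,-4],[0,0,0]],[[0,0,-4],[0,0,0]],[[0,0,-3],[0,0,0]],[[0,0,-2],[0,0,0]],[[0,0,0],[0,0,0]]])

```text
time: 7.28
eef_pos: [517.9, 182.1, 112.3]
eef_rot: [0.999, -0.035, -0.0, 0.0]
contact_force: [-1.2, -0.0, -0.9]
opening: 0.203
grasp_force: 40.0
```

carry_out(deltas=[[[0,0,-0.7],[0,0,0]],[[0,0,-0.7],[0,0,0]],[[0,0,0],[0,0,0]],[[0,0,0],[0,0,0]]])

```text
time: 7.78
eef_pos: [518.2, 182.3, 111.7]
eef_rot: [0.999, -0.035, 0.0, -0.0]
contact_force: [-2.3, -0.3, 4.1]
opening: 0.205
grasp_force: 40.0
```

carry_out(deltas=[[[-0.5,0,0],[0,0,0]],[[0,-0.2,0],[0,0,-0.06]],[[0,-0.2,0],[0,0,-0.06]],[[-0.1,-0.2,0],[0,0,-0.06]],[[-0.1,-0.2,0],[0,0,-0.06]],[[-0.1,-0.1,0],[0,0,-0.06]],[[-0.1,-0.1,0],[0,0,-0.06]],[[0,0,0],[0,0,0]]])

```text
time: 8.78
eef_pos: [518.2, 180.8, 111.7]
eef_rot: [0.977, -0.213, 0.001, -0.0]
contact_force: [2.4, -3.1, 3.4]
opening: 0.205
grasp_force: 40.0
```

```bash
python3 - <<'E'
from h import *
o=status.get_obs(); print(o['contact_force'],o['ft_torque'],o['eef_pos'],R.from_quat(o['eef_rot']).as_matrix()[:2,0],o['joints'])
M=R.from_quat(o['eef_rot']).as_matrix(); print(np.degrees(np.arctan2(M[1,0],M[0,0])))
E
```

```text
[ 2.39930122 -3.06097672  3.35188169] [-1.04702381 -0.52410409  0.11704521] [518.15379171 180.84660603 111.72163461] [ 0.90914813 -0.41646839] [ 0.63207602  0.36331961 -0.33338216  0.00182685 -0.87262718  0.50798939]
-24.61187162589346
```

carry_out(deltas=[[[0.1,-0.2,0],[0,0,-0.06]],[[0,-0.2,0],[0,0,-0.06]],[[0,-0.2,0],[0,0,-0.06]],[[-0.1,-0.2,0],[0,0,-0.06]],[[-0.1,-0.1,0],[0,0,-0.06]],[[-0.1,0,0],[0,0,-0.06]],[[0,0,0],[0,0,-0.06]],[[0,0,0],[0,0,0]],[[0,0,0],[0,0,0]]])

```text
time: 9.9
eef_pos: [517.3, 179.8, 111.7]
eef_rot: [0.911, -0.412, 0.0, 0.0]
contact_force: [1.1, -3.6, 5.4]
opening: 0.203
grasp_force: 40.0
```

```bash
cat > m4.py <<'E'
from h import *
o,w=grab('wrist'); o2,s=grab('side'); np.save('w4.npy',w); np.save('s4.npy',s)
M=R.from_quat(o['eef_rot']).as_matrix(); print(o['time'],o['eef_pos'],np.degrees(np.arctan2(M[1,0],M[0,0])),o['contact_force'],o['ft_torque'])
p=proj('side',o,[515,181,115])[0].astype(int); q=proj('wrist',o,[542,150,100])[0].astype(int); print(p,q)
a=w[q[1]-35:q[1]+35,q[0]-50:q[0]+50]; b=s[p[1]-35:p[1]+35,p[0]-50:p[0]+50]
save(np.hstack([cv2.resize(x,(400,280),interpolation=cv2.INTER_CUBIC) for x in(a,b)]),'c4.png')
E
python3 m4.py
```

```text
9.9 [517.29324658 179.79065563 111.66456446] -48.62602905349261 [ 1.05738614 -3.64199707  5.3696898 ] [-1.21643704 -0.14916068  0.10951269]
[279 159] [322 183]
```

View pics/c4.png

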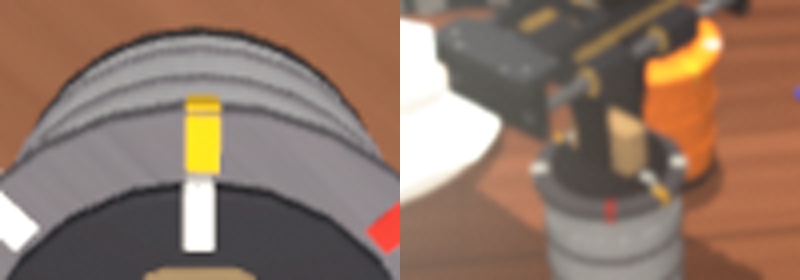

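The lid sits flat, with its pointer (crop col 199) about 1° short of the yellow mark (203). I'll make a small turn towards it and hold.

carry_out(deltas=[[[0,0,0],[0,0,-0.018]],[[0,0,0],[0,0,0]],[[0,0,0],[0,0,0]],[[0,0,0],[0,0,0]],[[0,0,0],[0,0,0]],[[0,0,0],[0,0,0]]])

```text
time: 10.75
eef_pos: [517.3, 179.7, 111.7]
eef_rot: [0.908, -0.42, 0.0, 0.0]
contact_force: [2.4, -3.7, 5.0]
opening: 0.201
grasp_force: 40.0
```

```bash
python3 - <<'E'
from h import *
o,w=grab('wrist'); M=R.from_quat(o['eef_rot']).as_matrix(); print(o['time'],o['eef_pos'],np.degrees(np.arctan2(M[1,0],M[0,0])),o['contact_force'],o['ft_torque'],o['opening'])
c=w[148:218,272:372].astype(int)
y=np.argwhere((c[...,0]>200)&(c[...,2]<90)&(c[...,1]>150)); wh=np.argwhere(c.min(2)>185); wh=wh[(abs(wh[:,1]-50)<10)]
y=y[abs(y[:,1]-50)<10]
print('yellow',y.mean(0),'white',wh.mean(0))
off=[148,272]
a=ray('wrist',o,(y.mean(0)+off)[::-1],100)[0]; b=ray('wrist',o,(wh.mean(0)+off)[::-1],106)[0]; print(a,b)
for p in (a,b): print(np.degrees(np.arctan2(p[1]-181.4,p[0]-515.5)))
E
```

```text
10.75 [517.26136081 179.68995758 111.65888933] -49.64266545362639 [ 2.352623   -3.65298604  5.01149566] [-1.2891415  -0.09788894  0.16041547] 0.20111657639798597
yellow [33.73722628 49.24087591] white [53.13178295 49.04651163]
[542.92788053 149.00844527 100.        ] [536.39992863 156.82391213 106.        ]
-49.743400617305575
-49.62158781700932
```

The pointer now matches the yellow mark within about 0.2°. The lid is seated with steady forces, so I'm handing in.

```bash
python3 -c "
from station import finish_job; print(finish_job())"
```

```text
the job is handed in; nothing more can be done
None
```

The job is handed in: the lid is seated in the steel canister, turned clockwise to the yellow marks (within about 0.2° on the last wrist-camera check) and still gripped and held there, at 10.75 s of the 38 s allowed.

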